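Close up a row of breakers on the mounting rail

TASK

Four circuit breakers stand side by side on the rail of the mounting plate: push the whole row along the rail until it sits tight against the end stop, with no gaps left between the breakers or at the stop. Only push them with the fingertips from the side, never pick up, lift or tip them; leave everything else on the bench where it is.

Things in the scene. Friction and masses are not known exactly. Their poses are not given: they have to be found in the camera images.
- panel: Fixed grey mounting plate, 270 x 400 x 4 mm. The metal rail runs straight over its middle along its y axis: 35 mm wide, 360 long, top 11.5 mm above the table. A slotted duct, 35 mm wide, its top 34 mm above the table, is parallel to the rail, 112 mm to its -x side. Origin: centre of the plate's underside, under the middle of the rail.
- rail_cap: Fixed low grey cap on the rail end opposite the end stop, 40 mm across the rail, 12 mm along it, top 14 mm above the table: it stops nothing, it is not the end stop. Origin: centre of its underside.
- end_stop: Fixed end stop: grey bracket across one end of the rail (the panel's +y or -y end, changing from start to start), 165 mm from the panel's origin; 54 mm across the rail, 12 mm thick along it, 46 mm high. Origin: centre of its underside, 4 mm above the table; its y axis lies along the rail. The row starts 60 to 150 mm away from it.
- breaker1: White circuit breaker, 27 mm along the rail (its y), 80 across, 58 tall plus a 10 mm toggle; 0.12 kg +-30 %. Loose: its feet straddle the rail (1 mm play), it slides with dry friction. Side faces flat, 80 mm wide to 44 mm above its origin, the middle 46 mm wide above. Origin: centre of its underside, 5 mm above the table. First of the row, at the panel's +y end.
- breaker2: White circuit breaker, 27 mm along the rail (its y), 80 across, 58 tall plus a 10 mm toggle; 0.12 kg +-30 %. Loose: its feet straddle the rail (1 mm play), it slides with dry friction. Side faces flat, 80 mm wide to 44 mm above its origin, the middle 46 mm wide above. Origin: centre of its underside, 5 mm above the table. Second, touching breaker1.
- breaker3: White circuit breaker, 27 mm along the rail (its y), 80 across, 58 tall plus a 10 mm toggle; 0.12 kg +-30 %. Loose: its feet straddle the rail (1 mm play), it slides with dry friction. Side faces flat, 80 mm wide to 44 mm above its origin, the middle 46 mm wide above. Origin: centre of its underside, 5 mm above the table. Third, touching breaker2.
- breaker4: White circuit breaker, 27 mm along the rail (its y), 80 across, 58 tall plus a 10 mm toggle; 0.12 kg +-30 %. Loose: its feet straddle the rail (1 mm play), it slides with dry friction. Side faces flat, 80 mm wide to 44 mm above its origin, the middle 46 mm wide above. Origin: centre of its underside, 5 mm above the table. Fourth, at the panel's -y end.
- screwdriver: Bystander, to be left alone. Screwdriver, 150 mm long, lying on the plate on the +x side of the rail, parallel to it. Origin: its underside.
- selector: Bystander, to be left alone. Rotary selector switch, about 36 mm across and 40 mm high, standing on the plate on the +x side of the rail. Origin: its underside.
- spare_breaker: Bystander, to be left alone. Spare breaker of the same make, standing on the table to the left of the plate, not part of the row. Origin: its underside.
- tray: Bystander, to be left alone. Red open sorting tray, 160 x 220 x 45 mm, on the table to the right. Origin: its underside.
- reel: Bystander, to be left alone. Metal-flanged reel, 150 mm across, 60 mm high, on the table to the left. Origin: its underside.
- jar: Bystander, to be left alone. Small amber jar, 40 mm across, 55 mm high, standing on the plate on the +x side of the rail. Origin: its underside.
Not all that is in view belongs to the job. Leave any pink look-alike of the breaker4 alone. Leave any pink look-alike of the breaker1 alone.

How it is judged:
By the outcome, as a careful person would: the job done as asked, in the order asked, and still so for the second after the job is handed in, with the robot touching nothing.
It also fails if it takes over 35 s, if anything falls off the work surface, if the arm or the gripper's body presses on something with over 40 N, if the wrist force passes 120 N, or if a joint passes its speed limit or range.

ROBOT

A 7-joint arm with a two-finger parallel gripper is mounted at the origin on the work surface. World frame = base frame: x ahead of the robot, y to its left, z up, the work surface at z = 0. Lengths are in mm, angles in rad, forces in N, time in s.
With the tool pointing down it reaches from about 425 to 925 mm from the base axis. Payload 6.8 kg.
Tool frame: the origin (TCP) lies midway between the tips of the shut fingers; the grasp point (between the pads) lies 19 mm behind it; z points along the fingers, y is the line along which they close (so a half turn about z gives the same grasp; the last joint's range is limited). The gripper opens to 88 mm and grips with 3 to 60 N. Pads are 20 mm wide; open, the fingers measure 115 mm over their backs; the gripper's body (75 mm by 178 mm) begins 61 mm behind the grasp point.
Start: joints at [1.082, 0.477, 0.022, 1.555, -0.011, 1.109, -0.083], TCP at [250.883, -626.662, 222.664] pointing down, gripper open.
Joint ranges: [-2.96, 2.96], [-0.34, 2.1], [-1.41, 1.46], [0.24, 2.44], [-1.37, 4.51], [0.17, 1.92], [-2.96, 2.96]. Speed limits (rad/s): [2.39, 2.39, 3.14, 3.14, 3.14, 3.14, 3.14].

INTERFACE

Orientations are given as a rotation vector (axis times angle).
In Python, from workcell import ctrl, imaging, order gives the robot as it stands.
- The arm moves only by the tool carry_out, never from a script. Its argument "targets" is one flat list of numbers, 5 for each row, row after row: the shift along the tool's x, y, z in mm, then the turn about the tool's z in degrees, then the opening, from 0 (shut) to 1 (fully open). In form: [dx, dy, dz, spin, gripper, dx, dy, dz, spin, gripper, ...]. A call has exactly 5 rows; each row is the pose to reach, as a shift and turn from the pose commanded when the call began, along the tool's axes at that moment; what a row does not reach only later rows make up. A row lasts 1/8 s, in which the tool goes at most 62.5 mm and 10.7 degrees, less where a joint would pass 70% of its speed; a pose out of reach is approached as far as the arm can. A call with a gripper value outside its range is refused whole. The fingers move at their own pace and stop on an object; the grip force is fixed at half the most. Time passes only in rows, so rows that repeat a pose let the fingers close, or fill a call up. It gives the time, the measured TCP pose, the force, the opening and the grip force at its end, in the units of the state.
- ctrl.observe(): the state, without advancing time (a new reading comes with each control period).
- imaging.get_image(name): name is "scene" or "top" or "wrist"; returns (picture, depth): 400x640x3 uint8, red, green, blue; 400x640 float32, mm along the optical axis (not along the pixel's ray), 0 where there is no reading.
- imaging.calibration(name): a dict with "fx", "fy", "cx", "cy" (pixels), "R" (3x3) and "t" (3): a world point X has camera coordinates R X + t; the wrist camera has in their place "hand_eye" (4x4, takes a point from camera to tool coordinates, whose origin is the TCP and whose axes are the flange's). Camera axes: x right, y down, z forward; pixel columns grow to the right and rows downward; lengths in mm; the calibration is good to about 2 mm. A picture is of the moment at which its call begins: read the wrist's pose just before it. calibration takes no time and is no camera call.
- order.close_job(): hands the job in; it is judged then, once.
Trained networks look in the newest picture that a camera, given by its name, has taken for a name from the list of things; names that differ only in an ending like _2 or _b are one class to them, and where a whole thing is asked for, a point or a joint stands for the part that bears it (a point fixed in the world has none). Each returns a list of dicts, best first, with "conf" (0 to 1); they miss things now and then, are a little off and sometimes report something else, mostly with a low value. They report only what shows in the picture. A call takes as long as a camera call. They do not tell look-alikes from the thing itself.
- imaging.find_in(camera, thing): "pixel" ([row, column] in pixels, amid what is visible of it).
- imaging.outline_of(camera, thing): "pixels" (400x640 bool, what is visible of it) and "pixel" ([row, column] in pixels, amid what is visible of it).
The state is a dict: "t": time; "joint_pos": joint angles; "qvel": joint speeds; "effort": joint torques, N m; "tool_pos": TCP position; "tool_rot": TCP orientation; "wrist_force": force on the tool from outside, world axes, zero at the start; "wrist_torque": the same for the moment, N m; "gripper_width": opening from 0.0 (shut) to 1.0 (fully open); "grasp_force": force on a finger pad.
Only numpy, scipy, OpenCV 4.12 (cv2) and the standard library are available. Lean on these libraries where they do the work, as an engineer would, in place of code of your own. Each camera call takes 0.05 s, during which the arm holds its last target. There are 200 camera calls.

## Working session

There is one attempt and no reset: what is moved stays moved. The work goes in short steps, Python scripts to look and compute and a tool call to move; the robot and the scene stay as the last step left them, time stands still between calls to the robot, and variables do not carry over. Pictures are saved under pics/ and viewed, at most 10 in all, crops included, and the job is handed in when it is done.

Besides the shell and the picture viewer there is one more tool, called after "Emit:" in YAML: its name, and indented under it one key for each argument. carry_out: Moves the arm, as the interface text tells. Its arguments: {"type":"object","properties":{"targets":{"type":"array","items":{"type":"number"}}},"required":["targets"]}

```bash
mkdir -p pics; cat > h.py <<'E'
import numpy as np, cv2
from scipy.spatial.transform import Rotation as Ro
from workcell import ctrl, imaging, order
def pts(name,d,st=None):
    c=imaging.calibration(name); v,u=np.indices(d.shape)
    P=np.stack([(u-c["cx"])/c["fx"]*d,(v-c["cy"])/c["fy"]*d,d],-1)
    if "R" in c: return (P-np.array(c["t"]))@np.array(c["R"])
    H=np.array(c["hand_eye"]); P=P@H[:3,:3].T+H[:3,3]
    return P@Ro.from_rotvec(st["tool_rot"]).as_matrix().T+np.array(st["tool_pos"])
E
python3 - <<'E'
from h import *
np.set_printoptions(precision=1,suppress=True)
s=ctrl.observe();print(s["t"],s["tool_pos"],Ro.from_rotvec(s["tool_rot"]).as_matrix(),s["gripper_width"])
for n in ("top","scene"):
    im,d=imaging.get_image(n);cv2.imwrite(f"pics/{n}0.png",im[:,:,::-1]);P=pts(n,d)
    np.save(n+".npy",P)
    for th in ("breaker1","breaker2","breaker3","breaker4","end_stop","rail_cap","panel"):
        for r in imaging.outline_of(n,th)[:4]:
            m=r["pixels"]&(d>0); Q=P[m]
            print(n,th,round(r["conf"],2),np.array(r["pixel"]),np.median(Q,0),np.percentile(Q[:,2],98) if len(Q) else None)
E
```

```text
0.0 [ 250.6 -626.1  221.7] [[ 0.9  0.4 -0. ]
 [ 0.4 -0.9  0. ]
 [-0.  -0.  -1. ]] 0.9981883480387567
top breaker1 0.93 [214.  216.8] [590.2 258.4  47.7] 68.16344532261276
top breaker1 0.86 [187.8 442.4] [ 673.7 -356.7   45.7] 67.3588332989322
top breaker1 0.76 [241.8 325.1] [524.9 -33.3  61. ] 73.66149803872057
top breaker1 0.75 [235.1 332.7] [534.7 -57.8  61. ] 74.77750651392458
top breaker2 0.93 [214.  216.8] [590.2 258.4  47.7] 68.16344532261276
top breaker2 0.86 [187.8 442.4] [ 673.7 -356.7   45.7] 67.3588332989322
top breaker2 0.76 [241.8 325.1] [524.9 -33.3  61. ] 73.66149803872057
top breaker2 0.75 [235.1 332.7] [534.7 -57.8  61. ] 74.77750651392458
top breaker3 0.93 [214.  216.8] [590.2 258.4  47.7] 68.16344532261276
top breaker3 0.86 [187.8 442.4] [ 673.7 -356.7   45.7] 67.3588332989322
top breaker3 0.76 [241.8 325.1] [524.9 -33.3  61. ] 73.66149803872057
top breaker3 0.75 [235.1 332.7] [534.7 -57.8  61. ] 74.77750651392458
top breaker4 0.93 [214.  216.8] [590.2 258.4  47.7] 68.16344532261276
top breaker4 0.86 [187.8 442.4] [ 673.7 -356.7   45.7] 67.3588332989322
top breaker
[... 1078 characters left out ...]
5 [243.7 345.4] [855.7  31.9  39.3] 64.97515853365731
scene breaker3 0.64 [185.2 314.9] [555.7 -20.2  50.6] 73.043042232761
scene breaker3 0.61 [194.3 400.5] [612.1 259.7  38.5] 66.14482207863635
scene breaker4 0.73 [218.  211.3] [ 690.  -354.2   37.4] 64.30773123351061
scene breaker4 0.65 [243.7 345.4] [855.7  31.9  39.3] 64.97515853365731
scene breaker4 0.64 [185.2 314.9] [555.7 -20.2  50.6] 73.043042232761
scene breaker4 0.61 [194.3 400.5] [612.1 259.7  38.5] 66.14482207863635
scene end_stop 0.46 [200.4 261.4] [ 609.9 -199.8   36.9] 52.90203148673361
scene panel 0.8 [196.2 299.7] [550.1 -88.7   6.8] 37.612892731605776
scene panel 0.55 [199.8 262.8] [ 613.4 -199.7   40.1] 53.00422510881896
```

View pics/top0.png

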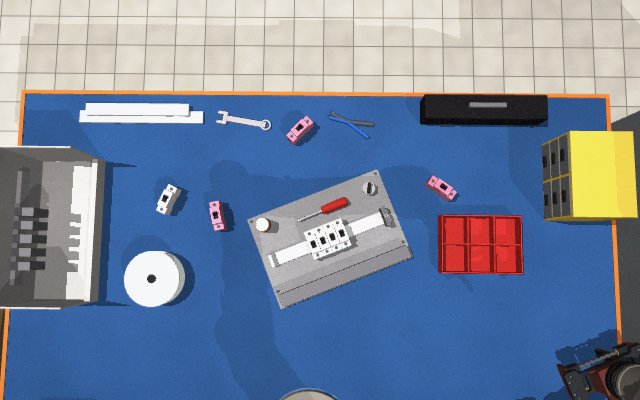

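View pics/scene0.png

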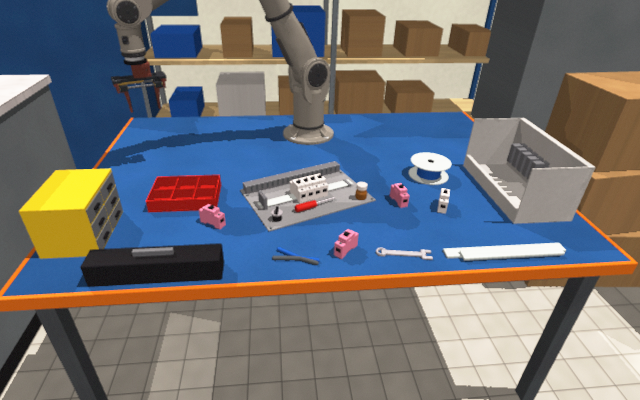

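```bash
python3 - <<'E'
from h import *
np.set_printoptions(precision=1,suppress=True)
# height map from top around the panel, z in crop printed as rail-frame map
P=np.load("top.npy"); 
A=P[170:320,240:430]; z=np.clip(A[...,2],0,80)*3
cv2.imwrite("pics/z.png",cv2.resize(z.astype(np.uint8),None,fx=4,fy=4,interpolation=cv2.INTER_NEAREST))
E
```

```text
(no output)
```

View pics/z.png

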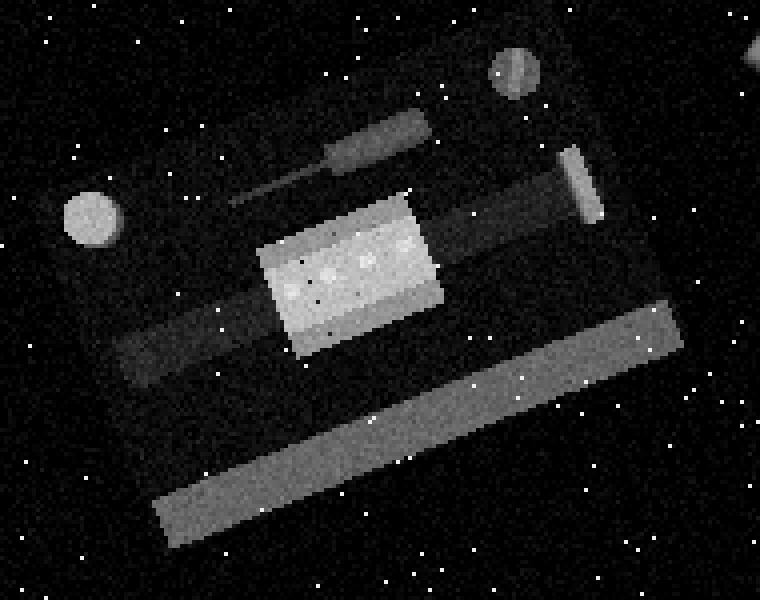

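The top view shows the white row at about (240, 327), the end stop at its right end near (217, 387), and the low rail cap at the left end near (260, 272). The pink look-alikes are off the plate. The row therefore has to be pushed toward image right (world -y), starting from the cap side.

```bash
python3 - <<'E'
from h import *
np.set_printoptions(precision=1,suppress=True)
P=np.load("top.npy"); A=P[170:320,240:430].reshape(-1,3)
r0=cv2.minAreaRect
u=np.array([.415,-.91]);
def near(Q,c,R): return Q[np.linalg.norm(Q[:,:2]-c,axis=1)<R]
# duct direction
D=A[(A[:,2]>28)&(A[:,2]<40)]; w=np.array([-u[1],u[0]])
t=(D[:,:2]-[530,-45])@w; D=D[(t<-90)&(t>-135)]
v=cv2.fitLine(D[:,:2].astype(np.float32),cv2.DIST_HUBER,0,.01,.01).ravel()[:2]; v*=np.sign(v@u); w=np.array([-v[1],v[0]])
B=near(A,[530,-45],75); B=B[(B[:,2]>42)&(B[:,2]<80)]
S=near(A,[610,-200],45); S=S[(S[:,2]>40)&(S[:,2]<60)]
print("u",v,"w",w)
for n,Q in(("row",B),("stop",S),("duct",D)):
    print(n,np.median(Q,0),"s",np.percentile(Q[:,:2]@v,[1,3,50,97,99]),"w",np.percentile(Q[:,:2]@w,[1,3,50,97,99]))
B2=B[B[:,2]>57];print("mid w",np.percentile(B2[:,:2]@w,[2,50,98]))
s=ctrl.observe();R=Ro.from_rotvec(s["tool_rot"]).as_matrix();p=np.array(s["tool_pos"])
sr=np.percentile(B[:,:2]@v,2);wr=np.median(B[:,:2]@w)
tg=np.r_[v*(sr-40)+w*wr,120]
print("target",tg,"tool shift",R.T@(tg-p)); a=R[:2,0];print("angle x-axis to rail deg",np.degrees(np.arctan2(v[1],v[0])-np.arctan2(a[1],a[0])))
E
```

```text
u [ 0.4 -0.9] w [0.9 0.4]
row [530.2 -44.4  60.9] s [188.6 190.7 242.3 293.7 295.6] w [434.7 436.2 473.1 511.3 512.9]
stop [ 593.  -203.6   50.2] s [407.7 407.9 413.9 419.5 419.7] w [446.6 447.5 472.7 497.4 498.9]
duct [428.5 -94.8  34. ] s [ 63.3  71.3 249.9 425.9 434.4] w [344.5 345.6 361.9 378.2 379.3]
mid w [451.8 473.5 495.8]
target [494.5  40.6 120. ] tool shift [ 474.2 -528.9  102.7]
angle x-axis to rail deg -89.57603292712426
```

Emit:
carry_out:
  targets: [37,-41,0,-7,0.4,74,-82,0,-14,0.4,111,-123,0,-21,0.4,148,-164,0,-28,0.4,185,-205,0,-35,0.4]

```text
t: 1.42
tool_pos: [347.0, -365.9, 223.0]
tool_rot: [2.76, 1.5, 0.0]
wrist_force: [0.8, -0.4, 0.3]
gripper_width: 0.47
grasp_force: 0.0
```

```bash
cat >> h.py <<'E'
V=np.array([.4142,-.9102]);
E
python3 - <<'E'
from h import *
s=ctrl.observe();R=Ro.from_rotvec(s["tool_rot"]).as_matrix();p=np.array(s["tool_pos"]);print(s["joint_pos"],p)
print(R.T@(np.array([494.5,40.6,120])-p),R.round(3))
E
```

```text
[ 0.86918861  0.20635076 -0.20702234  1.94548579  0.05046234  0.99383042
  0.06377172] [ 346.97424679 -365.94964201  222.95572213]
[421.41170138 -97.43911953 102.78198246] [[ 0.544  0.839  0.001]
 [ 0.839 -0.544 -0.001]
 [-0.     0.001 -1.   ]]
```

Emit:
carry_out:
  targets: [52,-12,0,-7,0.4,104,-24,0,-14,0.4,156,-36,0,-21,0.4,208,-48,0,-28,0.4,260,-60,0,-35,0.4]

```text
t: 2.05
tool_pos: [439.1, -115.7, 223.1]
tool_rot: [2.181, 2.26, 0.0]
wrist_force: [1.1, -0.1, 0.9]
gripper_width: 0.398
grasp_force: 0.0
```

```bash
cat > st.py <<'E'
from h import *
s=ctrl.observe();R=Ro.from_rotvec(s["tool_rot"]).as_matrix();p=np.array(s["tool_pos"]);print(s["t"],np.round(s["joint_pos"],2),p.round(1))
W=np.array([.9102,.4142]);f=np.array(s["wrist_force"][:2])
print("s",p[:2]@V,"w",p[:2]@W,"to go",(R.T@(np.array([494.5,40.6,120])-p)).round(1),"spin left",np.degrees(np.arctan2(R[1,0],R[0,0]))-114.47,"F along/across",f@V,f@W)
E
python3 st.py
```

```text
2.05 [ 0.57  0.14 -0.49  2.03  0.08  0.98  0.08] [ 439.1 -115.7  223.1]
s 287.1427493054727 w 351.72468975550714 to go [154.3  60.8 103.1] spin left -22.441428079171516 F along/across 0.5220550431600051 0.9564720952331123
```

Emit:
carry_out:
  targets: [52,20,0,-8,0.4,104,41,20,-16,0.4,154,61,50,-22.5,0.4,154,61,80,-22.5,0.4,154,61,80,-22.5,0.4]

```text
t: 2.68
tool_pos: [493.0, 38.8, 141.0]
tool_rot: [-1.7, -2.637, 0.004]
wrist_force: [-0.6, -0.1, 0.4]
gripper_width: 0.4
grasp_force: 0.0
```

```bash
python3 st.py; python3 - <<'E'
from h import *
s=ctrl.observe();im,d=imaging.get_image("wrist");cv2.imwrite("pics/w1.png",im[:,:,::-1])
P=pts("wrist",d,s).reshape(-1,3);W=np.array([.9102,.4142])
B=P[(P[:,2]>42)&(P[:,2]<80)&(abs(P[:,:2]@W-473)<42)&(P[:,:2]@V>170)&(P[:,:2]@V<330)]
print(len(B)); 
if len(B): print("row s",np.percentile(B[:,:2]@V,[1,3,50,97,99]),"w",np.percentile(B[:,:2]@W,[1,50,99]))
E
```

```text
2.675 [ 0.31  0.35 -0.61  2.02  0.26  0.85 -0.02] [493.   38.8 141. ]
s 168.9012505404407 w 464.83445365708917 to go [ 1.   2.2 21. ] spin left -0.0908264885854777 F along/across -0.17263702618593812 -0.5317754107904048
6362
row s [205.8563508  206.34328736 240.01937    313.27297383 315.33183786] w [433.58693192 466.05358396 500.17713138]
```

View pics/w1.png

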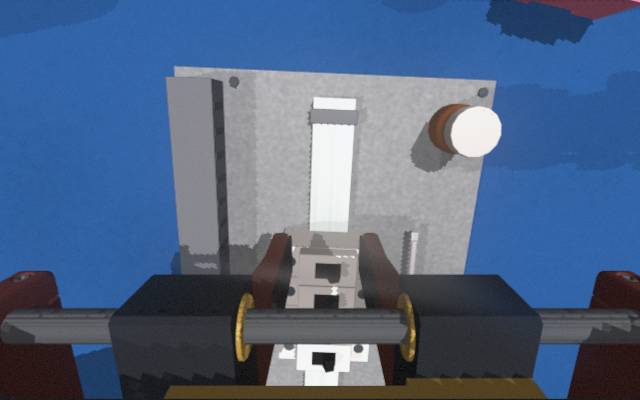

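The wrist view shows the row below the tips, with the rail cap at (105, 333), the jar to the right and the duct to the left. I typed the rail direction in too coarsely, so I'll refit it from the saved cloud and measure again.

```bash
sed -i 's/^V=.*/V=np.array([.3764,-.9264]);V\/=np.linalg.norm(V);W=np.array([-V[1],V[0]])/' h.py
sed -i 's/^W=.*;f=/f=/; s/114.47/112.11/' st.py; python3 st.py; python3 - <<'E'
from h import *
s=ctrl.observe();im,d=imaging.get_image("wrist")
T=np.load("top.npy").reshape(-1,3)
for n,P in (("wrist",pts("wrist",d,s).reshape(-1,3)),("top",T)):
    S,w,z=P[:,:2]@V,P[:,:2]@W,P[:,2]
    m=(z>42)&(z<80)&(abs(w-473)<45)&(S>165)&(S<330)
    print(n,m.sum(),"row s",np.percentile(S[m],[1,3,50,97,99]).round(1),"w",np.percentile(w[m],[1,50,99]).round(1))
    m=(z>28)&(z<40)&(abs(w-362)<25)&(S<430)
    v=cv2.fitLine(P[m][:,:2].astype(np.float32),cv2.DIST_HUBER,0,.01,.01).ravel()[:2];print(m.sum(),"duct angle",np.degrees(np.arctan(v[1]/v[0])),"w",np.median(w[m]))
E
```

```text
2.725 [ 0.31  0.35 -0.61  2.02  0.26  0.85 -0.02] [494.1  38.4 142.4]
s 150.40301232646962 w 472.1971908016887 to go [ 1.8  1.3 22.4] spin left 2.1948282777493944 F along/across 0.7658303105589535 -1.137448282964629
wrist 6394 row s [187.  187.3 220.9 294.  295.8] w [441.2 475.8 511.9]
8850 duct angle -68.08215 w 365.6625068041262
top 1166 row s [187.4 189.6 241.3 292.6 294.5] w [435.2 473.7 513.5]
1704 duct angle -68.11151 w 362.53152439693747
```

Emit:
carry_out:
  targets: [2,1,30,2.4,0.4,2,1,65,2.4,0.4,2,1,95,2.4,0.4,2,1,114,2.4,0.4,2,1,115,2.4,0.4]

```text
t: 3.4
tool_pos: [495.0, 40.0, 28.0]
tool_rot: [1.761, 2.601, -0.001]
wrist_force: [-0.3, -0.2, 0.3]
gripper_width: 0.396
grasp_force: 0.0
```

```bash
python3 st.py
```

```text
3.4 [ 0.2   0.53 -0.5   2.09  0.43  0.62 -0.21] [495.  40.  28.]
s 149.30103402356013 w 473.6448981760437 to go [  0.7  -0.3 -92. ] spin left -0.2923257683701195 F along/across 0.05219660669592183 -0.3502296564863824
```

Emit:
carry_out:
  targets: [-10,0,0,0,0.4,-20,0,0,0,0.4,-26,0,0,0,0.4,-32,0,0,0,0.4,-38,0,0,0,0.4]

```text
t: 4.03
tool_pos: [509.0, 7.5, 28.2]
tool_rot: [-1.756, -2.604, -0.003]
wrist_force: [-2.7, 5.8, 4.2]
gripper_width: 0.4
grasp_force: 3.1
```

```bash
python3 st.py
```

```text
4.025 [ 0.27  0.54 -0.5   2.07  0.42  0.63 -0.14] [509.    7.5  28.2]
s 184.65282406353538 w 474.3490745929549 to go [ 36.3  -0.9 -91.7] spin left -0.10474897397018879 F along/across -6.389924906795546 -0.2991152032091282
```

Emit:
carry_out:
  targets: [-8,0,0,0,0.4,-16,0,0,0,0.4,-24,0,0,0,0.4,-32,0,0,0,0.4,-40,0,0,0,0.4]

```text
t: 4.65
tool_pos: [524.1, -29.5, 28.2]
tool_rot: [-1.756, -2.604, -0.003]
wrist_force: [-1.9, 5.5, 4.2]
gripper_width: 0.405
grasp_force: 3.2
```

Emit:
carry_out:
  targets: [-8,0,0,0,0.4,-16,0,0,0,0.4,-24,0,0,0,0.4,-32,0,0,0,0.4,-40,0,0,0,0.4]

```text
t: 5.28
tool_pos: [538.9, -66.4, 28.3]
tool_rot: [-1.755, -2.604, -0.003]
wrist_force: [-2.1, 5.8, 4.8]
gripper_width: 0.402
grasp_force: 3.3
```

```bash
python3 st.py;python3 - <<'E'
from h import *
im,d=imaging.get_image("top");cv2.imwrite("pics/t2.png",cv2.resize(im[190:290,260:420,::-1],None,fx=5,fy=5))
E
```

```text
5.275 [ 0.39  0.58 -0.49  1.99  0.42  0.67  0.02] [538.9 -66.4  28.3]
s 264.4032468087355 w 474.3063423418525 to go [116.1  -0.9 -91.5] spin left -0.07717242364019228 F along/across -6.170442645734022 0.22554155240586127
```

View pics/t2.png

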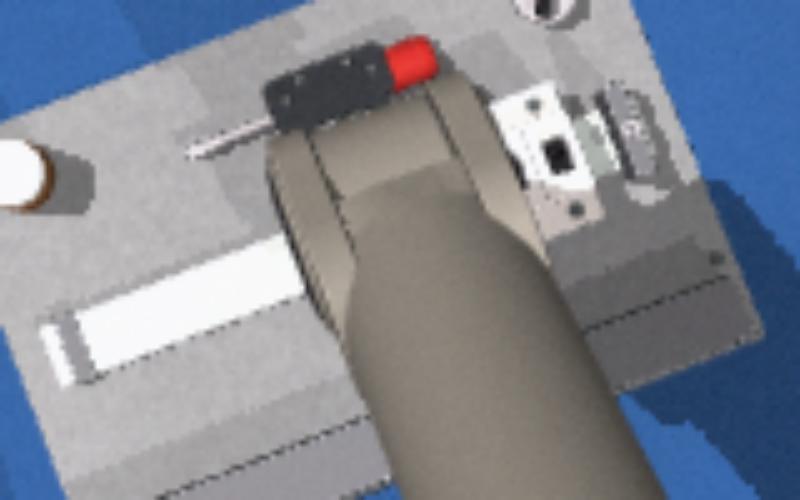

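The crop shows the breaker nearest the stop at about (150, 550), with a short gap left before the bracket at (140, 630). The screwdriver hasn't moved. I'll keep pushing more slowly.

Emit:
carry_out:
  targets: [-5,0,0,0,0.4,-9,0,0,0,0.4,-13,0,0,0,0.4,-16,0,0,0,0.4,-19,0,0,0,0.4]

```text
t: 5.95
tool_pos: [545.7, -84.1, 28.1]
tool_rot: [-1.756, -2.604, -0.003]
wrist_force: [-2.1, 6.1, 5.3]
gripper_width: 0.397
grasp_force: 3.3
```

Emit:
carry_out:
  targets: [-1,0,0,0,0.4,-2,0,0,0,0.4,-3,0,0,0,0.4,-4,0,0,0,0.4,-5,0,0,0,0.4]

```text
t: 6.58
tool_pos: [547.6, -88.6, 28.1]
tool_rot: [-1.756, -2.604, -0.003]
wrist_force: [-4.0, 8.9, 6.7]
gripper_width: 0.4
grasp_force: 5.3
```

```bash
python3 st.py
```

```text
6.575 [ 0.43  0.59 -0.49  1.96  0.42  0.69  0.07] [547.6 -88.6  28.1]
s 288.23307674007015 w 473.93772104116914 to go [139.9  -0.7 -91.7] spin left -0.09979742216584953 F along/across -9.74337322224823 -0.40469174156545096
```

Emit:
carry_out:
  targets: [-0.4,0,0,0,0.4,-0.8,0,0,0,0.4,-1.2,0,0,0,0.4,-1.6,0,0,0,0.4,-2,0,0,0,0.4]

```text
t: 7.2
tool_pos: [547.5, -88.6, 28.1]
tool_rot: [-1.753, -2.603, -0.004]
wrist_force: [-5.4, 11.3, 8.5]
gripper_width: 0.399
grasp_force: 6.1
```

```bash
python3 st.py
```

```text
7.2 [ 0.43  0.59 -0.49  1.96  0.42  0.69  0.07] [547.5 -88.6  28.1]
s 288.1796887919198 w 473.91636354001696 to go [140.   -0.6 -91.4] spin left -0.0319278024764742 F along/across -12.474720541430205 -0.7449914739194385
```

Position has stopped changing while the force climbs, so the row is at the stop. One more light squeeze, then I'll retreat along the rail.

Emit:
carry_out:
  targets: [-1,0,0,0,0.4,-2,0,0,0,0.4,-3,0,0,0,0.4,-3,0,0,0,0.4,-3,0,0,0,0.4]

```text
t: 7.82
tool_pos: [547.5, -88.6, 28.1]
tool_rot: [-1.749, -2.602, -0.005]
wrist_force: [-8.7, 17.2, 12.3]
gripper_width: 0.401
grasp_force: 9.4
```

Emit:
carry_out:
  targets: [1,0,0,0,0.4,3,0,0,0,0.4,6,0,0,0,0.4,12,0,0,0,0.4,30,0,0,0,0.4]

```text
t: 8.45
tool_pos: [538.2, -68.5, 27.5]
tool_rot: [1.762, 2.6, -0.001]
wrist_force: [0.3, -0.2, 0.4]
gripper_width: 0.401
grasp_force: 0.0
```

Emit:
carry_out:
  targets: [40,0,0,0,0.4,60,0,-40,0,0.4,80,0,-90,0,0.4,100,0,-140,0,0.4,130,0,-160,0,0.4]

```text
t: 9.07
tool_pos: [490.5, 54.0, 190.4]
tool_rot: [1.758, 2.599, 0.003]
wrist_force: [0.1, 0.1, -0.6]
gripper_width: 0.398
grasp_force: 0.0
```

```bash
python3 st.py; python3 - <<'E'
from h import *
s=ctrl.observe();im,d=imaging.get_image("wrist");cv2.imwrite("pics/w3.png",im[:,:,::-1])
it,dt=imaging.get_image("top");cv2.imwrite("pics/t3.png",cv2.resize(it[190:290,260:420,::-1],None,fx=5,fy=5))
for n,P in (("wrist",pts("wrist",d,s).reshape(-1,3)),("top",pts("top",dt).reshape(-1,3))):
    S,w,z=P[:,:2]@V,P[:,:2]@W,P[:,2]
    m=(z>54)&(z<80)&(abs(w-473)<45)&(S>270)&(S<440); print(n,m.sum())
    if m.sum()>20: print("row s",np.percentile(S[m],[1,3,50,97,99]).round(1),"z",np.median(z[m]))
E
```

```text
9.075 [ 0.32  0.28 -0.65  1.98  0.21  0.94 -0.05] [490.5  54.  190.4]
s 134.59516964395712 w 474.7712685363192 to go [-13.8  -1.6  70.4] spin left -0.2535351539265065 F along/across -0.0766708804246554 0.08661666678354035
wrist 1791
row s [299.8 300.1 318.6 345.  346.4] z 63.65105934891875
top 707
row s [299.5 301.8 353.4 405.4 409.8] z 63.81894597520572
```

View pics/t3.png

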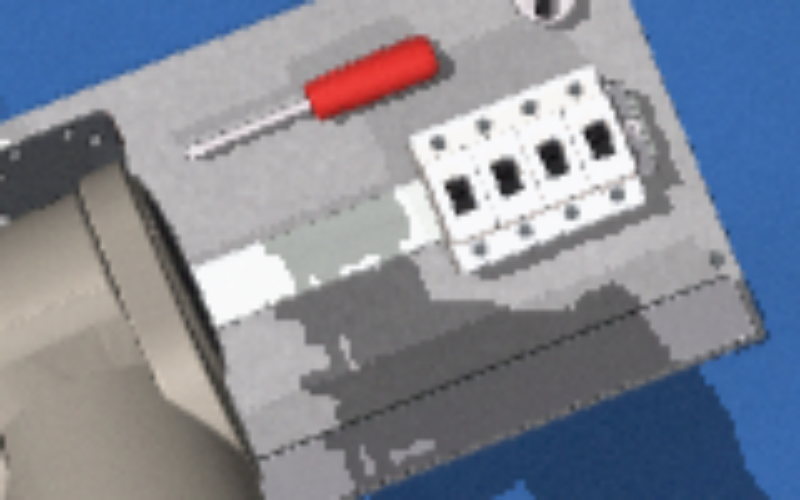

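View pics/w3.png

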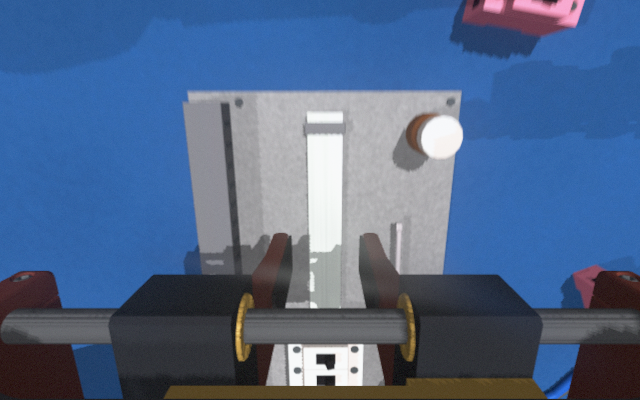

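In the top crop, the four breakers stand upright and flush from (190, 435) to (140, 620), against the bracket at (130, 640). The row's rear edge measures s = 299.8, and 299.7 is what a tight row should give. The screwdriver and jar haven't moved.

```bash
python3 -c "
from workcell import order
print(order.close_job())"
```

```text
the job is handed in; nothing more can be done
None
```

The four breakers now sit tight against the end stop with no visible gaps, pushed only from the side; the job is handed in at about 9 s, with the arm clear of everything.

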